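# Put the test bar away in the slide-top tin

## Task

Put the notched steel test bar away: lay it down inside the open tin that stands in the acrylic clip stand, without dropping it in from a height, then slide the tin's lid shut along its channel, over the end ridge, until it is fully home, and leave it. Push only as hard as the ridge needs, so that the tin is not shoved out of its spring clips, and leave the closed tins, the dish of tacks and the mallet where they are.

Things in the scene. Friction and masses are not known exactly. Their poses are not given: they have to be found in the camera images.
- bar_mid (a point): Steel impact-test bar, square, 55 x 10 x 10 mm, 43 g, with a small notch across its upper side, lying flat and loose on the sill. The point is the centre of the bar, half-way up. Its x axis runs along the 55 mm length, z is up.
- stand: Clear acrylic spring-clip stand screwed to the wooden window sill (sill top at height 30 mm). Base plate 176 x 104 x 6 mm; origin: centre of its underside; x = the lid's closing direction, z up. A springy clip 18 mm high holds the tin at each end. Along x the clips give about 2.6 N per mm and spring back; shoved more than 7 mm (about 18 N) the tin jumps out of them.
- tin_floor (a point): Open slide-top tin of silver aluminium in the stand, 140 (x) x 90 x 30 mm outside, walls 3 mm. Point: centre of its inner floor, 9 mm above the stand's underside; axes as the stand's. Inside 134 x 84 mm; rim 27 mm above the floor; the opening between the rolled edges over the lid's channels is 74 mm wide. The +x end is full height and stops the lid, the -x end is the low mouth.
- lid_lip (a point): The tin's lid, plate 137 x 82.5 x 3 mm, 80 g, loose in the channel (1.5 mm play), pulled out 82 to 95 mm at the mouth and sagging up to 3 mm there. Its outer end turns up in a thumb lip 50 mm wide, 3 mm thick. Point: centre of the lip's outer face (the face to push on, looking to -x), 7.5 mm below the lip's top edge; axes as the tin's. Home: 73 mm to -x of tin_floor and 30 mm above it.
- tin_a_top (a point): Centre of the top of a closed slide-top tin, 140 x 90 x 30 mm (thumb lip at its -x end reaches 11 mm higher), loose; bystander.
- tin_b_top (a point): Centre of the top of a second such closed tin, beside the first; bystander.
- dish: White ceramic dish of thumbtacks, 88 mm across, 26 mm high, origin at the centre of its underside; bystander.
- mallet: Small wooden mallet lying flat: head 70 mm long and 42 mm thick, handle 150 mm long to its -x side; origin under the head's centre; bystander.
- lid_front (a point): Middle of the lid's leading edge (+x end), on its underside, 140 mm ahead of the lip's outer face; between it and the tin's +x end the tin is open. It touches that end, 67 mm to +x of tin_floor, when the lid is home.
- tin_mouth (a point): Peak of the springy end ridge, 30 mm wide, inside the tin's mouth, hidden under the lid; 62.5 mm to -x of tin_floor. A bead under the lid's outer end meets it about 10 mm before home, climbs it, hardest about 3 mm before home, where it takes roughly 10 to 15 N along x, and snaps over it.
Things that resemble listed ones, but are neither listed nor needed, are in the scene too. Of the things that look like the part that bears bar_mid, the smallest one is meant.

How it is judged:
By the outcome, as a careful person would: the job done as asked, in the order asked, and still so for the second after the job is handed in, with the robot touching nothing.
It also fails if it takes over 66 s, if anything falls off the work surface, if the arm or the gripper's body presses on something with over 40 N, if the wrist force passes 120 N, or if a joint passes its speed limit or range.

## Robot

A 7-joint arm with a two-finger parallel gripper is mounted at the origin on the work surface. World frame = base frame: x ahead of the robot, y to its left, z up, the work surface at z = 0. Lengths are in m, angles in rad, forces in N, time in s.
With the tool pointing down it reaches from about 0.425 to 0.925 m from the base axis. Payload 6.8 kg.
Tool frame: the origin (TCP) lies at the very end of the fingers, on their centre line; the grasp point (between the pads) lies 19 mm behind it; z points along the fingers, y is the line along which they close (so a half turn about z gives the same grasp; the last joint's range is limited). The gripper opens to 85 mm and grips with 20 to 120 N. Pads are 22 mm wide; open, the fingers measure 114 mm over their backs; the gripper's body (76 mm by 85 mm) begins 54 mm behind the grasp point. The pads swing forward as they close: fully open they stand 13 mm farther back than shut.
Start: joints at [1.198, 0.477, 0.022, 1.555, -0.011, 1.109, -0.083], TCP at [0.177, -0.651, 0.231] pointing down, gripper open.
Joint ranges: [-2.96, 2.96], [-0.34, 2.1], [-1.41, 1.46], [0.24, 2.44], [-1.37, 4.51], [0.17, 1.92], [-2.96, 2.96]. Speed limits (rad/s): [2.39, 2.39, 3.14, 3.14, 3.14, 3.14, 3.14].

## Interface

Orientations are given as a rotation vector (axis times angle).
In Python, from bench import monitor, optics, r gives the robot as it stands.
- The arm moves only by the shell command python3 -m crank 'ROWS' [OPENING] [FORCE]. ROWS is JSON, a list of rows, each a list of 2 entries, a list of its own where there are three numbers: the shift along the tool's x, y, z in cm, then the turn, a rotation vector about the tool's x, y, z in rad. A call has 1 to 5 rows; each row shifts and turns the commanded pose from where the row before left it, along the tool's axes as they then stand; what a row does not reach is not made up. A row lasts 1/10 s, in which the tool goes at most 50 mm and 8.59 degrees, less where a joint would pass 70% of its speed; a pose out of reach is approached as far as the arm can. A call is refused whole if a number of a shift passes 5 or a number of a turn 0.15, either way. A call with a gripper value outside its range is refused whole. OPENING is the finger opening in cm, from 0 to 8.54, set as the call begins (- or left out, the last holds). The fingers move at their own pace and stop on an object; FORCE is the grip in N (left out, the last holds). Time passes only in rows, so rows that do not move let the fingers close. It gives the time, the measured TCP pose, the force, the opening and the grip force at its end, in the units of the state.
- monitor.get_obs(): the state, without advancing time (a new reading comes with each control period).
- optics.grab_frame(name): name is "scene" or "top" or "wrist"; returns (picture, depth): 480x640x3 uint8, red, green, blue; 480x640 float32, m along the optical axis (not along the pixel's ray), 0 where there is no reading.
- optics.camera_model(name): a dict with "vertical_fov" (degrees; the focal length in pixels is half the picture's height over the tangent of half this angle, whatever the lens; pixels are square), "cx", "cy" (the principal point, pixels), "R" (3x3) and "t" (3): a world point X has camera coordinates R X + t; the wrist camera has in their place "hand_eye" (4x4, takes a point from camera to tool coordinates, whose origin is the TCP and whose axes are the flange's). Camera axes: x right, y down, z forward; pixel columns grow to the right and rows downward; lengths in m; the calibration is good to about 2 mm. A picture is of the moment at which its call begins: read the wrist's pose just before it. camera_model takes no time and is no camera call.
- r.hand_in(): hands the job in; it is judged then, once.
The state is a dict: "clock": time; "joints": joint angles; "qvel": joint speeds; "tau": joint torques, N m; "tcp_pos": TCP position; "orientation": TCP orientation; "contact_force": force on the tool from outside, world axes, zero at the start; "moment": the same for the moment, N m; "grip_width": finger opening in m; "gripper_force": force on a finger pad.
Only numpy, scipy, OpenCV 4.12 (cv2) and the standard library are available. Lean on these libraries where they do the work, as an engineer would, in place of code of your own. Each camera call takes 0.05 s, during which the arm holds its last target. There are 200 camera calls.

## Working session

There is one attempt and no reset: what is moved stays moved. The work goes in short steps, Python scripts to look and compute and a shell command to move; the robot and the scene stay as the last step left them, time stands still between calls to the robot, and variables do not carry over. Pictures are saved under pics/ and viewed, at most 12 in all, crops included, and the job is handed in when it is done.

```bash
mkdir -p pics; ls
cat > h.py <<'E'
import numpy as np,cv2
from bench import monitor,optics,r
from scipy.spatial.transform import Rotation as Ro
def grab(n,save=None):
    o=monitor.get_obs(); im,d=optics.grab_frame(n); c=optics.camera_model(n)
    f=240/np.tan(np.radians(c["vertical_fov"])/2)
    if "hand_eye" in c:
        T=np.eye(4);T[:3,:3]=Ro.from_rotvec(o["orientation"]).as_matrix();T[:3,3]=o["tcp_pos"]
        M=T@np.array(c["hand_eye"])
    else:
        R=np.array(c["R"]);M=np.eye(4);M[:3,:3]=R.T;M[:3,3]=-R.T@np.array(c["t"])
    g=dict(im=im,d=d,f=f,cx=c["cx"],cy=c["cy"],M=M)
    np.savez("pics/%s.npz"%(save or n),**g)
    if save: cv2.imwrite("pics/%s.png"%save,im[:,:,::-1])
    return g
def load(n): return dict(np.load("pics/%s.npz"%n))
def ray(g,u,v): return g["M"][:3,:3]@np.array([(u-g["cx"])/g["f"],(v-g["cy"])/g["f"],1])
def at_z(g,u,v,z):
    o=g["M"][:3,3];k=ray(g,u,v);return o+k*(z-o[2])/k[2]
def at_d(g,u,v):
    p=g["d"][int(v)-1:int(v)+2,int(u)-1:int(u)+2];p=p[p>0]
    return g["M"][:3,3]+ray(g,u,v)*np.median(p) if len(p) else None
def pix(g,X):
    c=np.linalg.inv(g["M"])@np.append(X,1);return c[:2]/c[2]*g["f"]+[g["cx"],g["cy"]]
E
python3 - <<'E'
from h import *
grab("scene","s0");grab("top","t0");g=grab("wrist","w0")
print(monitor.get_obs()); print(optics.camera_model("top"),optics.camera_model("wrist"))
E
```

```text
pics
{'clock': 0.15, 'joints': array([ 1.19789472,  0.47763297,  0.02234153,  1.55619238, -0.01147483,
        1.1093248 , -0.08310936]), 'qvel': array([ 9.91531086e-04, -3.96636361e-03,  9.07396523e-05, -4.52298503e-03,
       -1.25124049e-03, -3.16662076e-04, -2.97734245e-04]), 'tau': array([ 2.72183228e-03, -5.96923578e+01,  1.61009241e+00, -2.81489468e+01,
        1.26153693e-02,  6.53579467e-03,  1.44137954e-05]), 'tcp_pos': array([ 0.17653178, -0.65103862,  0.23054722]), 'orientation': array([-3.11270815e+00, -4.14589104e-01,  4.83078688e-04]), 'contact_force': array([-0.16506699,  0.00060696, -0.15201368]), 'moment': array([-0.04512924,  0.03757677,  0.04288343]), 'gripper_force': 0.0, 'grip_width': 0.08534433749559057}
{'vertical_fov': 45.85526184165961, 'cx': 311.3982420870359, 'cy': 239.601373136622, 'R': array([[-0.00308244, -0.99982748, -0.01831715],
       [-0.99097391,  0.005509  , -0.13394162],
       [ 0.13401942,  0.01773895, -0.99081993]]), 't': array([-0.06718267,  0.54202054,  1.21758603])} {'vertical_fov': 69.02368019112564, 'cx': 319.8829124203697, 'cy': 238.94907245480826, 'hand_eye': array([[-8.40853883e-04, -9.59823184e-01, -2.80604257e-01,
         7.20335042e-02],
       [ 9.99999646e-01, -8.05725548e-04, -2.40550609e-04,
        -1.37717827e-03],
       [ 4.79603244e-06, -2.80604360e-01,  9.59823522e-01,
        -1.42499114e-01],
       [ 0.00000000e+00,  0.00000000e+00,  0.00000000e+00,
         1.00000000e+00]])}
```

View pics/t0.png

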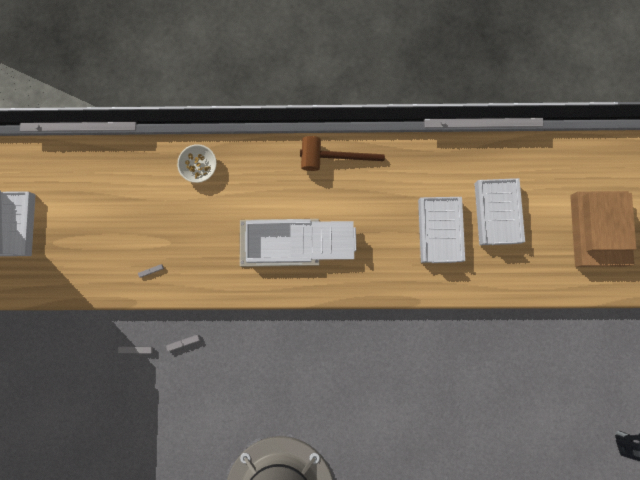

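View pics/s0.png

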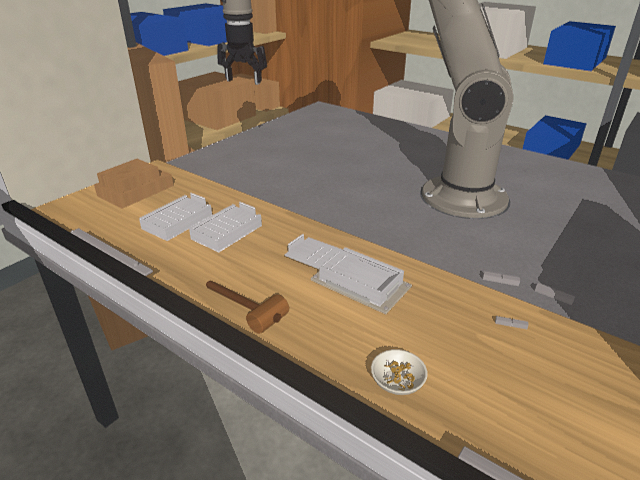

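The top view shows the bar on the sill at (150,271), the tin at about (281,243), and the lid lip at about (354,240). The lid closes to the left, which is world +y. The two larger bars at (183,343) and (135,350) are decoys. I'll enlarge next.

Run:
```python
from h import *
g=load("t0")
im=g["im"][:,:,::-1]
a=cv2.resize(im[210:275,235:365],None,fx=6,fy=6,interpolation=cv2.INTER_CUBIC)
b=cv2.resize(im[255:285,130:170],None,fx=5,fy=5,interpolation=cv2.INTER_CUBIC)
c=np.zeros((a.shape[0]+b.shape[0],780,3),np.uint8);c[:a.shape[0]]=a;c[a.shape[0]:,:b.shape[1]]=b
cv2.imwrite("pics/tc.png",c)
# bar segmentation on sill
d=g["d"];vv,uu=np.mgrid[255:285,130:170]
hsv=cv2.cvtColor(g["im"],cv2.COLOR_RGB2HSV)
m=(hsv[255:285,130:170,1]<60)
m=m.astype(np.uint8);n,l,s,ce=cv2.connectedComponentsWithStats(m)
for i in range(1,n):
  if s[i,4]>20:
    pts=np.argwhere(l==i)[:,::-1]+[130,255]
    print(s[i],cv2.minAreaRect(pts.astype(np.float32)))
    X=np.array([at_z(g,u,v,.04) for u,v in pts]);print(X.mean(0));w,V=np.linalg.eigh(np.cov(X[:,:2].T));print(V[:,1],np.sqrt(12*w))
for u,v in [(150,271),(160,280),(265,243),(335,241),(353,241),(244,243),(316,243),(300,243),(280,222),(280,264)]:print(u,v,at_d(g,u,v))
```

```text
[  8  10  26  12 126] ((150.31509399414062, 270.5068664550781), (4.915728569030762, 25.514970779418945), 69.44395446777344)
[0.47461429 0.28471142 0.04      ]
[-0.34142428  0.93990928] [0.01101531 0.05550337]
150 271 [0.47358143 0.28543078 0.03937196]
160 280 [0.45422893 0.26497457 0.03139157]
265 243 [0.53422663 0.03271027 0.03961179]
335 241 [ 0.5350784  -0.12101276  0.06032222]
353 241 [ 0.53505228 -0.15998306  0.05889947]
244 243 [0.53484723 0.07949334 0.03677807]
316 243 [ 0.53067325 -0.07991398  0.06238937]
300 243 [ 0.53083085 -0.04534776  0.06262721]
280 222 [ 0.57639562 -0.00218695  0.06668601]
280 264 [ 0.48716797 -0.00096205  0.04467283]
```

View pics/tc.png

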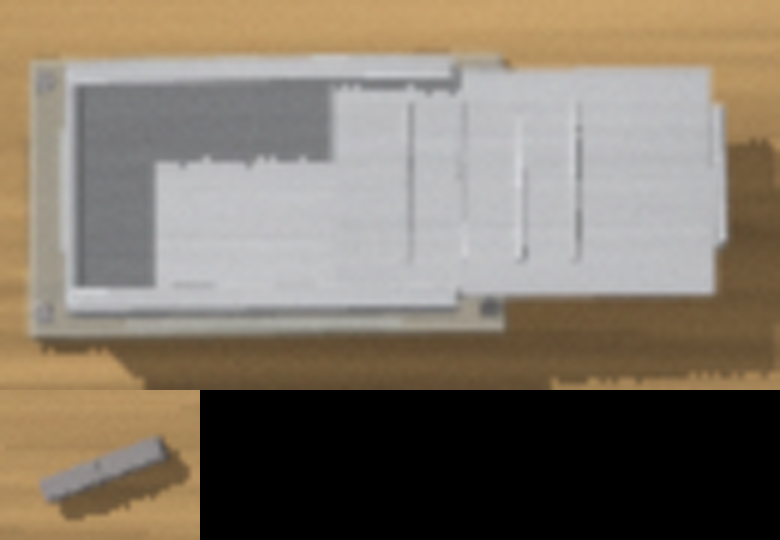

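```bash
R='[[3.3,-3.33,0],[0,0,0]]'
python3 -m crank '[[[3.3,-3.33,0],[0,0,0]],[[3.3,-3.33,0],[0,0,0]],[[3.3,-3.33,0],[0,0,0]],[[3.3,-3.33,0],[0,0,0]],[[3.3,-3.33,0],[0,0,0]]]' 
python3 -m crank '[[[3.3,-3.33,0],[0,0,0]],[[3.3,-3.33,0],[0,0,0]],[[3.3,-3.33,0],[0,0,0]],[[3.3,-3.33,0],[0,0,0]],[[3.3,-3.33,0],[0,0,0]]]' 
python3 -m crank '[[[3.3,-3.33,0],[0,0,-0.15]],[[3.3,-3.33,0],[0,0,0]],[[3.3,-3.33,0],[0,0,0]],[[3.3,-3.33,0],[0,0,0]],[[0,0,0],[0,0,0]]]'
python3 - <<'E'
from h import *
g=grab("wrist","w1");o=monitor.get_obs();print(o["clock"],o["tcp_pos"],o["orientation"])
E
```

```text
clock: 0.65
tcp_pos: [0.2929, -0.4457, 0.2312]
orientation: [-3.114, -0.415, 0.0]
contact_force: [1.1, -0.7, 0.4]
grip_width: 0.0852
gripper_force: 0.0
clock: 1.15
tcp_pos: [0.4085, -0.242, 0.2313]
orientation: [3.114, 0.414, 0.0]
contact_force: [0.9, -0.3, -0.8]
grip_width: 0.0852
gripper_force: 0.0
clock: 1.65
tcp_pos: [0.4834, -0.0645, 0.2317]
orientation: [-3.069, -0.662, -0.004]
contact_force: [-0.5, -0.7, 0.4]
grip_width: 0.0855
gripper_force: 0.0
1.7 [ 0.48228898 -0.06811307  0.23133164] [-3.07110437e+00 -6.57086184e-01 -9.59759976e-04]
```

View pics/w1.png

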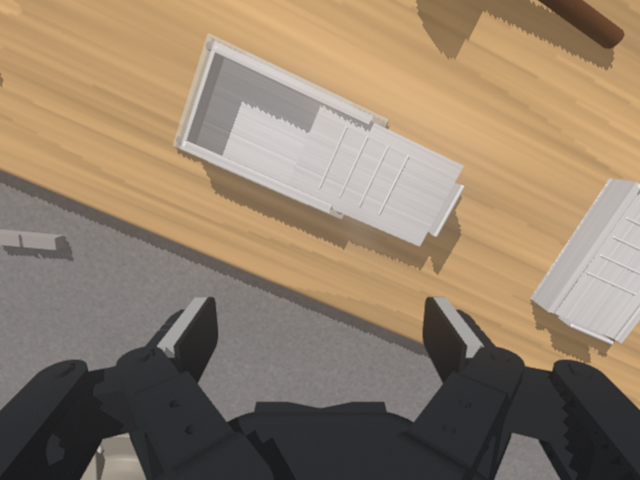

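The wrist view shows the +x end rim corners of the tin at (212,42) and (181,147). The mouth corners are near (383,124) and (337,212), and the lip runs from (462,184) to (436,234).

Run:
```python
from h import *
g=load("w1");t=load("t0")
cv2.imwrite("pics/w1c.png",cv2.resize(g["im"][25:255,165:475,::-1],None,fx=2.5,fy=2.5,interpolation=cv2.INTER_CUBIC))
for u,v,z in [(212,42,.066),(181,147,.066),(383,124,.066),(337,212,.066),(462,184,.0745),(436,234,.0745)]: print(u,v,at_z(g,u,v,z),at_d(g,u,v))
for u,v in [(325,85),(200,125),(290,170),(440,200),(270,140)]: print(u,v,at_d(g,u,v))
for a in [(67,80),(67,308),(460,57),(460,306)]:
  print(a,at_z(t,235+a[0]/6,210+a[1]/6,.066))
for a in [(725,103),(725,243)]: print(a,at_z(t,235+a[0]/6,210+a[1]/6,.0745))
```

```text
212 42 [0.57960742 0.07434572 0.066     ] [0.58241122 0.08409845 0.03823706]
181 147 [0.4926103  0.07174173 0.066     ] [0.4925152  0.07192178 0.06547486]
383 124 [ 0.58034004 -0.0771241   0.066     ] [ 0.58332629 -0.08116364  0.03710997]
337 212 [ 0.49629248 -0.07383171  0.066     ] [ 0.49141681 -0.07755459  0.03717404]
462 184 [ 0.56382039 -0.15976463  0.0745    ] [ 0.56609488 -0.1783869   0.03009011]
436 234 [ 0.51596781 -0.16149195  0.0745    ] [ 0.51579083 -0.16218638  0.07286638]
325 85 [ 0.59237319 -0.01858484  0.03023197]
200 125 [0.51388462 0.07005064 0.04266061]
290 170 [ 0.51006463 -0.01962836  0.03899572]
440 200 [ 0.54380078 -0.15607174  0.05747642]
270 140 [0.52759237 0.00792657 0.03863656]
(67, 80) [0.57403142 0.07130478 0.066     ]
(67, 308) [0.49130211 0.07028285 0.066     ]
(460, 57) [ 0.58157583 -0.07077784  0.066     ]
(460, 306) [ 0.49133719 -0.07049392  0.066     ]
(725, 103) [ 0.56286527 -0.16556174  0.0745    ]
(725, 243) [ 0.51252678 -0.16487907  0.0745    ]
```

View pics/w1c.png

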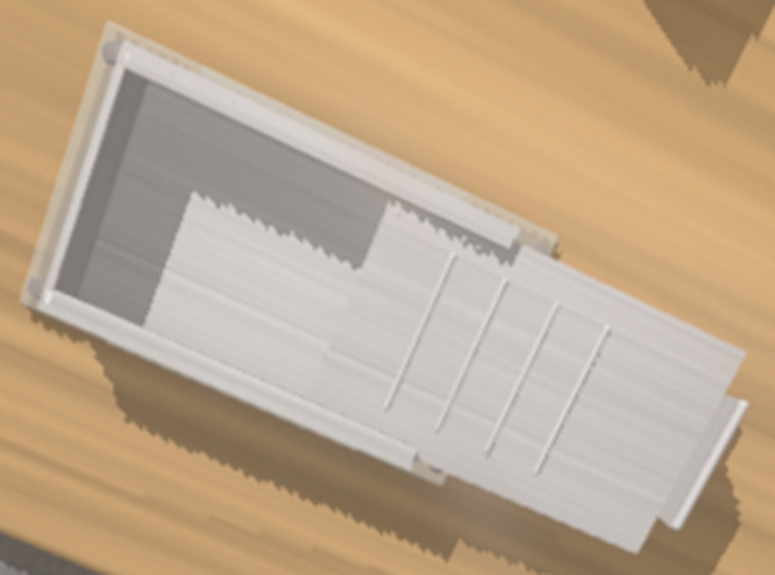

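Run:
```python
from h import *
g=load("w1")
P=[at_z(g,165+a/2.5,25+b/2.5,.066)[:2] for a,b in [(125,45),(45,298),(517,240),(413,467)]]
for p in P: print(p)
print("c",np.mean(P,0)); 
for a,b,z in [(745,402,.0745),(678,525,.0745),(385,205,.0635),(325,345,.0635)]: print(at_z(g,165+a/2.5,25+b/2.5,z))
for i,j in [(0,2),(1,3)]:
  d=P[i]-P[j]; print("yaw",np.degrees(np.arctan2(d[1],d[0])),np.linalg.norm(d))
o=monitor.get_obs();R=Ro.from_rotvec(o["orientation"]).as_matrix()
for q in [(.4746,.2847,.16)]:
  print("tool delta",R.T@(np.array(q)-o["tcp_pos"])*100)
print("toolx yaw",np.degrees(np.arctan2(R[1,0],R[0,0])))
```

```text
[0.57991375 0.07194331]
[0.49552529 0.07090336]
[ 0.57860789 -0.06748315]
[ 0.493939   -0.06818078]
c [0.53699648 0.00179568]
[ 0.56284576 -0.16133367  0.0745    ]
[ 0.5152345  -0.16211211  0.0745    ]
[ 0.57062083 -0.02255401  0.0635    ]
[ 0.52020596 -0.02230949  0.0635    ]
yaw 89.46338412745412 0.1394325672426394
yaw 89.34655664306817 0.13909318605567678
tool delta [ 13.72921073 -32.50117837   7.17119359]
toolx yaw 24.153546450903082
```

```bash
python3 -m crank '[[[1.7,-4.06,0.9],[0,0,0]],[[1.7,-4.06,0.9],[0,0,0]],[[1.7,-4.06,0.9],[0,0,0]],[[1.7,-4.06,0.9],[0,0,0]],[[1.7,-4.06,0.9],[0,0,0]]]' >/dev/null
python3 -m crank '[[[1.7,-4.06,0.9],[0,0,0]],[[1.7,-4.06,0.9],[0,0,0]],[[1.7,-4.06,0.9],[0,0,0]],[[0,0,0],[0,0,-0.149]],[[0,0,0],[0,0,-0.149]]]' 4 30 >/dev/null
python3 -m crank '[[[0,0,0],[0,0,-0.149]],[[0,0,0],[0,0,-0.149]],[[0,0,0],[0,0,-0.149]],[[0,0,0],[0,0,-0.149]],[[0,0,0],[0,0,-0.149]]]' >/dev/null
python3 -m crank '[[[0,0,0],[0,0,-0.149]],[[0,0,0],[0,0,-0.149]],[[0,0,0],[0,0,-0.149]],[[0,0,0],[0,0,0]],[[0,0,0],[0,0,0]]]'
python3 - <<'E'
from h import *
g=grab("wrist","w2");o=monitor.get_obs();R=Ro.from_rotvec(o["orientation"]).as_matrix()
print("toolx yaw",np.degrees(np.arctan2(R[1,0],R[0,0])),R[2])
print("bar px",pix(g,[.4746,.2847,.04]))
E
```

```text
clock: 3.7
tcp_pos: [0.4755, 0.2792, 0.1589]
orientation: [1.828, 2.555, -0.001]
contact_force: [-0.1, 0.7, 1.1]
grip_width: 0.0401
gripper_force: 0.0
toolx yaw 108.86466685529203 [-5.42272422e-04 -3.77756132e-04 -9.99999782e-01]
bar px [320.17987002 227.30233564]
```

View pics/w2.png

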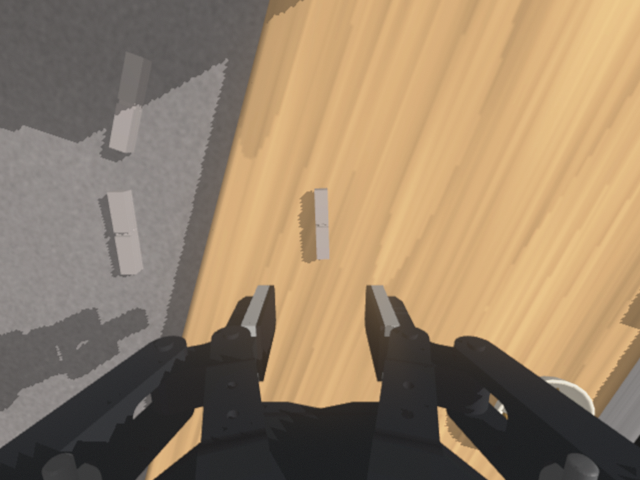

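The bar's top face runs from about (321,188) to (322.5,259), with its centre at (322,224). It is almost exactly aligned with the tool's x axis.

Run:
```python
from h import *
g=load("w2");o=monitor.get_obs();R=Ro.from_rotvec(o["orientation"]).as_matrix()
a=at_z(g,321,188,.04);b=at_z(g,322.5,259,.04);m=(a+b)/2
print(a,b,m,np.linalg.norm(a-b),np.degrees(np.arctan2(*(a-b)[1::-1])))
m[2]=.033;print(R.T@(m-o["tcp_pos"])*100)
print(at_d(g,322,215))
```

```text
[0.46540798 0.31363674 0.04      ] [0.48470409 0.26070806 0.04      ] [0.47505604 0.2871724  0.04      ] 0.056336351708617415 110.03024293724798
[ 0.74531492  0.21960108 12.6056388 ]
[0.47282213 0.29426037 0.03959505]
```

```bash
python3 -m crank '[[[0.65,0.2,3],[0,0,-0.02]],[[0,0,3],[0,0,0]],[[0,0,3],[0,0,0]],[[0,0,1.8],[0,0,0]],[[0,0,0.9],[0,0,0]]]' 4 
python3 -m crank '[[[0,0,0.8],[0,0,0]],[[0,0,0],[0,0,0]],[[0,0,0],[0,0,0]]]' 4
python3 -m crank '[[[0,0,0],[0,0,0]],[[0,0,0],[0,0,0]],[[0,0,0],[0,0,0]],[[0,0,0],[0,0,0]],[[0,0,0],[0,0,0]]]' 0 40
```

```text
clock: 4.25
tcp_pos: [0.4743, 0.2865, 0.0408]
orientation: [-1.797, -2.576, 0.003]
contact_force: [-0.7, 0.2, 0.3]
grip_width: 0.04
gripper_force: 0.0
clock: 4.55
tcp_pos: [0.4754, 0.2877, 0.0351]
orientation: [1.796, 2.577, 0.002]
contact_force: [-0.3, 0.3, 0.3]
grip_width: 0.0399
gripper_force: 0.0
clock: 5.05
tcp_pos: [0.4753, 0.2875, 0.0351]
orientation: [1.795, 2.577, 0.001]
contact_force: [-0.3, -0.7, 6.6]
grip_width: 0.008
gripper_force: 39.8
```

```bash
python3 -m crank '[[[0,0,-1],[0,0,0]],[[0,0,-3],[0,0,0]],[[0,0,-3],[0,0,0]],[[0,0,0],[0,0,0]],[[0,0,0],[0,0,0]]]'
python3 - <<'E'
from h import *
g=grab("wrist","w3")
cv2.imwrite("pics/w3c.png",cv2.resize(g["im"][150:400,200:440,::-1],None,fx=2.2,fy=2.2))
E
```

```text
clock: 5.55
tcp_pos: [0.4752, 0.2872, 0.1051]
orientation: [1.796, 2.577, 0.002]
contact_force: [-0.1, -0.5, -1.4]
grip_width: 0.0081
gripper_force: 39.1
```

View pics/w3c.png

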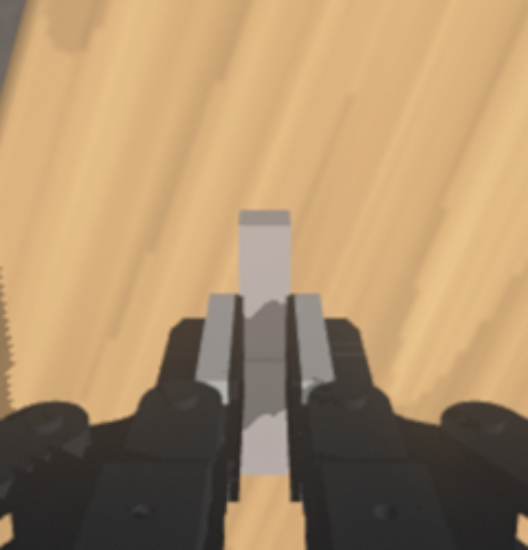

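The bar is held level and centred between the pads, with its notch up. The grip is secure, so I carry it to the tin.

```bash
cat >> h.py <<'E'
def to(p,yaw):
    o=monitor.get_obs();R=Ro.from_rotvec(o["orientation"]).as_matrix()
    y=np.degrees(np.arctan2(R[1,0],R[0,0]))
    print("t",o["clock"],"tcp",o["tcp_pos"].round(4),"yaw",y.round(2),"F",o["contact_force"].round(1),"turn z",np.radians(y-yaw).round(3),"shift now cm",(R.T@(np.array(p)-o["tcp_pos"])*100).round(2))
E
python3 -c "
from h import *
to([.5365,.0225,.105],89.5)"
```

```text
t 5.6 tcp [0.4747 0.2867 0.1042] yaw 110.26 F [-0.1 -0.  -0.9] turn z 0.362 shift now cm [-26.92  -3.35  -0.07]
```

```bash
python3 -m crank '[[[-2,-0.25,0],[0,0,0]],[[-4,-0.5,0],[0,0,0]],[[-4,-0.5,0],[0,0,0]],[[-4,-0.5,0],[0,0,0]],[[-4,-0.5,0],[0,0,0]]]' >/dev/null
python3 -m crank '[[[-4,-0.5,0],[0,0,0]],[[-3,-0.4,0],[0,0,0]],[[-1.9,-0.2,0],[0,0,0.09]],[[0,0,0],[0,0,0.09]],[[0,0,0],[0,0,0.09]]]'  >/dev/null
python3 -m crank '[[[0,0,0],[0,0,0.09]],[[0,0,0],[0,0,0]],[[0,0,0],[0,0,0]],[[0,0,0],[0,0,0]]]'
python3 - <<'E'
from h import *
to([.5365,.0225,.056],89.5)
g=grab("wrist","w4")
E
```

```text
clock: 7.0
tcp_pos: [0.5363, 0.0233, 0.1038]
orientation: [-2.225, -2.216, 0.001]
contact_force: [0.4, 0.0, -0.2]
grip_width: 0.0081
gripper_force: 39.1
t 7.0 tcp [0.5363 0.0233 0.1038] yaw 89.77 F [ 0.4  0.  -0.2] turn z 0.005 shift now cm [-0.08  0.03  4.78]
```

View pics/w4.png

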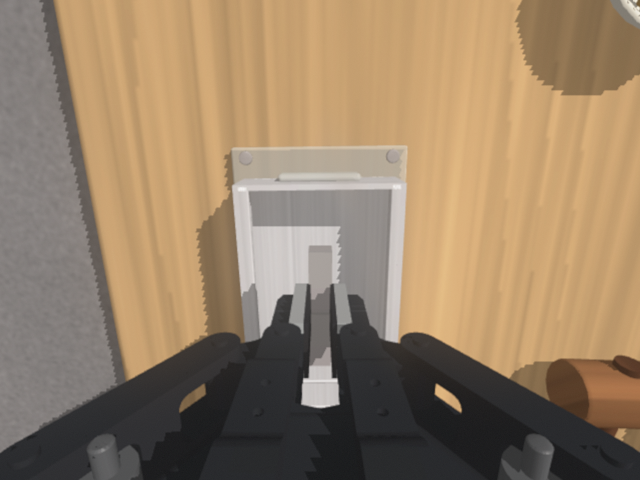

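The bar is centred over the opening. The tin's rim corners are at (240,188) and (400,186). I'll go down while watching the force.

```bash
python3 - <<'E'
from h import *
g=load("w4")
print(pix(g,[.5365,-.0225,.0635]),pix(g,[.536,-.004,.104]),at_z(g,240,186,.066),at_z(g,401,184,.066))
E
python3 -m crank '[[[0.1,0,2],[0,0,0]],[[0,0,1.5],[0,0,0]],[[0,0,1.2],[0,0,0]],[[0,0,0],[0,0,0]],[[0,0,0],[0,0,0]]]'
python3 -m crank '[[[0,0,0.4],[0,0,0]],[[0,0,0.3],[0,0,0]],[[0,0,0.2],[0,0,0]],[[0,0,0],[0,0,0]]]'
```

```text
[320.26703151 343.62745186] [319.05908736 358.10542103] [0.4955537  0.07209963 0.066     ] [0.57846472 0.07273277 0.066     ]
clock: 7.55
tcp_pos: [0.5366, 0.0245, 0.0571]
orientation: [-2.227, -2.215, 0.0]
contact_force: [0.2, -0.7, -0.6]
grip_width: 0.0079
gripper_force: 39.1
clock: 7.95
tcp_pos: [0.5366, 0.0242, 0.0482]
orientation: [-2.228, -2.215, 0.0]
contact_force: [0.0, 0.1, 0.9]
grip_width: 0.0079
gripper_force: 39.1
```

```bash
python3 -m crank '[[[0,0,0.15],[0,0,0]],[[0,0,0.1],[0,0,0]],[[0,0,0],[0,0,0]]]'
python3 -m crank '[[[0,0,0.1],[0,0,0]],[[0,0,0],[0,0,0]],[[0,0,0],[0,0,0]]]'
```

```text
clock: 8.25
tcp_pos: [0.5366, 0.0243, 0.0457]
orientation: [-2.228, -2.215, 0.0]
contact_force: [0.6, 0.2, -0.5]
grip_width: 0.008
gripper_force: 39.1
clock: 8.55
tcp_pos: [0.5367, 0.0243, 0.0448]
orientation: [-2.228, -2.215, 0.0]
contact_force: [-0.1, 0.1, -0.3]
grip_width: 0.0083
gripper_force: 39.1
```

```bash
python3 -m crank '[[[0,0,0.05],[0,0,0]],[[0,0,0],[0,0,0]]]'
python3 -m crank '[[[0,0,0.05],[0,0,0]],[[0,0,0],[0,0,0]]]'
```

```text
clock: 8.75
tcp_pos: [0.5367, 0.0243, 0.0443]
orientation: [2.228, 2.215, 0.0]
contact_force: [0.5, 0.3, -0.7]
grip_width: 0.0082
gripper_force: 39.1
clock: 8.95
tcp_pos: [0.5367, 0.0244, 0.0441]
orientation: [2.228, 2.215, -0.0]
contact_force: [-0.9, -0.3, 4.5]
grip_width: 0.0089
gripper_force: 39.6
```

The bar has touched the floor at 4.5 N. I'll release it gently and rise.

```bash
python3 -m crank '[[[0,0,0],[0,0,0]],[[0,0,0],[0,0,0]],[[0,0,0],[0,0,0]],[[0,0,0],[0,0,0]]]' 2.6
python3 -m crank '[[[0,0,-1],[0,0,0]],[[0,0,-2],[0,0,0]],[[0,0,-4],[0,0,0]],[[0,0,-4],[0,0,0]],[[0,0,0],[0,0,0]]]'
python3 - <<'E'
from h import *
g=grab("wrist","w5")
to([.5385,-.195,.155],89.5)
E
```

```text
clock: 9.35
tcp_pos: [0.5367, 0.0242, 0.0437]
orientation: [-2.228, -2.215, 0.0]
contact_force: [-0.1, -0.1, 0.2]
grip_width: 0.0262
gripper_force: 0.0
clock: 9.85
tcp_pos: [0.5401, 0.0254, 0.1596]
orientation: [2.223, 2.21, 0.011]
contact_force: [0.8, -0.5, 0.5]
grip_width: 0.0261
gripper_force: 0.0
t 9.9 tcp [0.5387 0.0247 0.1571] yaw 89.65 F [ 0.4 -0.3  0.2] turn z 0.003 shift now cm [-21.97   0.12   0.21]
```

View pics/w5.png

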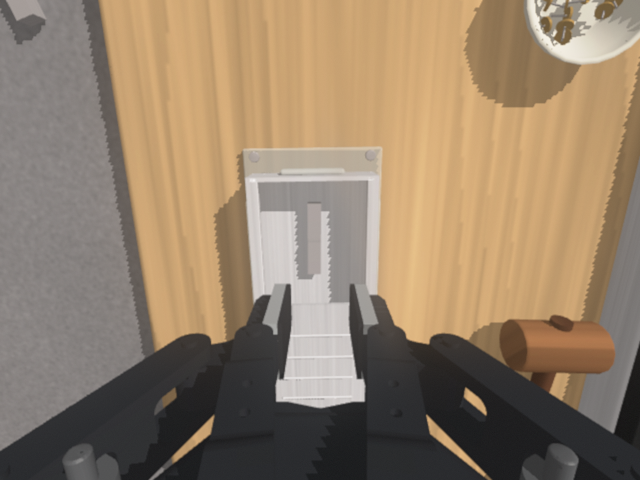

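The bar lies flat in the tin, centred at about (314,240), and is clear of the lid's front edge. Next I go behind the lip with the fingers closed.

```bash
python3 -m crank '[[[-3,0,0],[0,0,0]],[[-4.5,0,0],[0,0,0]],[[-4.5,0,0],[0,0,0]],[[-4.5,0,0],[0,0,0]],[[-4,0,0],[0,0,0]]]' 0 40 >/dev/null
python3 -m crank '[[[-1.5,0,2],[0,0,0]],[[0,0,3],[0,0,0]],[[0,0,2.4],[0,0,0]],[[0,0,0],[0,0,0]],[[0,0,0],[0,0,0]]]'
python3 - <<'E'
from h import *
g=grab("wrist","w6");grab("scene","s6")
to([.538,-.18,.063],89.5)
E
```

```text
clock: 10.9
tcp_pos: [0.535, -0.1952, 0.0796]
orientation: [-2.226, -2.214, 0.001]
contact_force: [1.0, 0.1, -0.4]
grip_width: 0.0
gripper_force: 0.0
t 11.0 tcp [ 0.5362 -0.1955  0.081 ] yaw 89.68 F [ 0.1 -0.2  0.3] turn z 0.003 shift now cm [1.55 0.17 1.8 ]
```

View pics/w6.png

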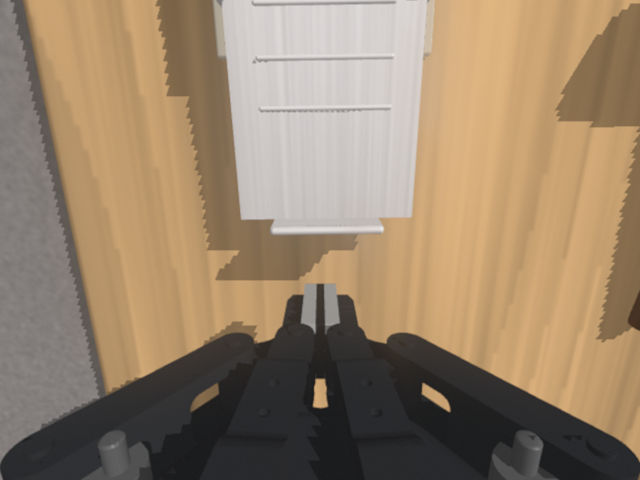

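The lip is ahead of the fingers, from (272,231) to (382,231) with its centre at column 327. It is about 2 mm to the tool's +y side.

```bash
python3 -c "
from h import *
g=load('w6')
for z in(.0745,.07):print(at_z(g,327,233.5,z))
print([at_d(g,u,231) for u in (280,327,375)])"
python3 -m crank '[[[0.4,0.2,1],[0,0,0]],[[0.4,0,0.75],[0,0,0]],[[0.2,0,0],[0,0,0]],[[0,0,0],[0,0,0]]]'
python3 -m crank '[[[0.2,0,0],[0,0,0]],[[0.2,0,0],[0,0,0]]]'
python3 -m crank '[[[0.2,0,0],[0,0,0]],[[0.2,0,0],[0,0,0]]]'
python3 -m crank '[[[0.2,0,0],[0,0,0]],[[0.2,0,0],[0,0,0]]]'
```

```text
[ 0.53851949 -0.16306052  0.0745    ]
[ 0.53860186 -0.16429783  0.07      ]
[array([ 0.51786717, -0.16198428,  0.07382116]), array([ 0.53854572, -0.16229984,  0.07310132]), array([ 0.55971653, -0.16237606,  0.07328828])]
clock: 11.4
tcp_pos: [0.5373, -0.1849, 0.0622]
orientation: [-2.226, -2.216, 0.0]
contact_force: [0.6, -0.4, 0.5]
grip_width: -0.0
gripper_force: 0.0
clock: 11.6
tcp_pos: [0.5376, -0.1817, 0.0626]
orientation: [2.228, 2.214, 0.0]
contact_force: [-0.3, -0.2, 0.4]
grip_width: 0.0001
gripper_force: 0.0
clock: 11.8
tcp_pos: [0.5375, -0.1776, 0.0625]
orientation: [2.228, 2.214, 0.0]
contact_force: [0.6, -0.3, -0.5]
grip_width: 0.0001
gripper_force: 0.0
clock: 12.0
tcp_pos: [0.5375, -0.174, 0.0624]
orientation: [2.228, 2.214, -0.001]
contact_force: [0.4, -1.0, 0.0]
grip_width: -0.0001
gripper_force: 0.8
```

```bash
python3 -m crank '[[[0.3,0,0],[0,0,0]],[[0.4,0,0],[0,0,0]],[[0.4,0,0],[0,0,0]],[[0.4,0,0],[0,0,0]],[[0.4,0,0],[0,0,0]]]'
python3 -m crank '[[[0.4,0,0],[0,0,0]],[[0.4,0,0],[0,0,0]],[[0.4,0,0],[0,0,0]],[[0.4,0,0],[0,0,0]],[[0.4,0,0],[0,0,0]]]'
python3 -m crank '[[[0.4,0,0],[0,0,0]],[[0.4,0,0],[0,0,0]],[[0.4,0,0],[0,0,0]],[[0.4,0,0],[0,0,0]],[[0,0,0],[0,0,0]]]'
python3 - <<'E'
from h import *
g=grab("wrist","w7")
to([.538,-.083,.063],89.5)
E
```

```text
clock: 12.5
tcp_pos: [0.5375, -0.1536, 0.0622]
orientation: [-2.227, -2.215, -0.001]
contact_force: [-0.4, -0.5, 0.2]
grip_width: 0.0003
gripper_force: 0.5
clock: 13.0
tcp_pos: [0.5377, -0.1342, 0.0623]
orientation: [-2.228, -2.215, -0.0]
contact_force: [0.1, -1.5, -0.4]
grip_width: -0.0002
gripper_force: 0.2
clock: 13.5
tcp_pos: [0.5379, -0.1178, 0.0624]
orientation: [-2.227, -2.216, -0.001]
contact_force: [0.1, -0.6, 0.7]
grip_width: -0.0004
gripper_force: 0.0
t 13.55 tcp [ 0.5379 -0.1182  0.0623] yaw 89.69 F [-0.2 -0.4  0.1] turn z 0.003 shift now cm [ 3.52 -0.01 -0.07]
```

View pics/w7.png

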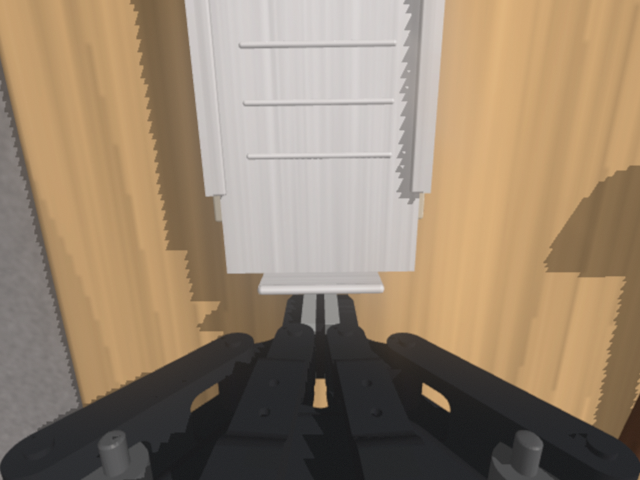

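The lid is sliding straight in its channels, with the lip against the fingers and 35 mm still to go. I continue to just short of the ridge, then take small steps.

```bash
python3 -m crank '[[[0.4,0,0],[0,0,0]],[[0.4,0,0],[0,0,0]],[[0.4,0,0],[0,0,0]],[[0.4,0,0],[0,0,0]],[[0.4,0,0],[0,0,0]]]'
python3 -m crank '[[[0.2,0,0],[0,0,0]],[[0.2,0,0],[0,0,0]],[[0.1,0,0],[0,0,0]]]'
python3 -m crank '[[[0.1,0,0],[0,0,0]],[[0.1,0,0],[0,0,0]]]'
python3 -m crank '[[[0.1,0,0],[0,0,0]],[[0.1,0,0],[0,0,0]]]'
```

```text
clock: 14.05
tcp_pos: [0.5379, -0.0983, 0.0623]
orientation: [-2.228, -2.215, 0.0]
contact_force: [-0.4, 0.6, -0.3]
grip_width: 0.0003
gripper_force: 0.2
clock: 14.35
tcp_pos: [0.538, -0.0935, 0.0623]
orientation: [2.228, 2.215, -0.0]
contact_force: [-0.8, -0.6, 0.3]
grip_width: -0.0001
gripper_force: 0.2
clock: 14.55
tcp_pos: [0.538, -0.0919, 0.0623]
orientation: [2.228, 2.214, -0.0]
contact_force: [-0.7, -1.6, 0.5]
grip_width: -0.0002
gripper_force: 0.6
clock: 14.75
tcp_pos: [0.5381, -0.0901, 0.0624]
orientation: [2.228, 2.214, -0.0]
contact_force: [0.3, -0.9, 0.5]
grip_width: 0.0
gripper_force: 0.8
```

```bash
for i in 1; do
python3 -m crank '[[[0.1,0,0],[0,0,0]],[[0.1,0,0],[0,0,0]]]'
python3 -m crank '[[[0.1,0,0],[0,0,0]],[[0.1,0,0],[0,0,0]]]'
done | grep -E "tcp_pos|contact"
```

```text
tcp_pos: [0.5381, -0.0879, 0.0624]
contact_force: [0.5, -2.3, 1.5]
tcp_pos: [0.5381, -0.0866, 0.0624]
contact_force: [-0.2, -5.9, 2.7]
```

```bash
python3 -m crank '[[[0.1,0,0],[0,0,0]],[[0,0,0],[0,0,0]]]'| grep -E "tcp_pos|contact"
python3 -m crank '[[[0.1,0,0],[0,0,0]],[[0,0,0],[0,0,0]]]'| grep -E "tcp_pos|contact"
python3 -m crank '[[[0.1,0,0],[0,0,0]],[[0,0,0],[0,0,0]]]'| grep -E "tcp_pos|contact"
```

```text
tcp_pos: [0.5381, -0.0859, 0.0624]
contact_force: [-0.0, -6.1, 3.6]
tcp_pos: [0.5381, -0.0853, 0.0624]
contact_force: [-1.0, -7.0, 2.3]
tcp_pos: [0.5381, -0.0847, 0.0625]
contact_force: [-0.2, -7.7, 3.2]
```

```bash
python3 -m crank '[[[0.1,0,0],[0,0,0]],[[0,0,0],[0,0,0]]]'| grep -E "tcp_pos|contact"
python3 -m crank '[[[0.1,0,0],[0,0,0]],[[0,0,0],[0,0,0]]]'| grep -E "tcp_pos|contact"
python3 -m crank '[[[0.1,0,0],[0,0,0]],[[0,0,0],[0,0,0]]]'| grep -E "tcp_pos|contact"
python3 -m crank '[[[0.1,0,0],[0,0,0]],[[0,0,0],[0,0,0]]]'| grep -E "tcp_pos|contact"
```

```text
tcp_pos: [0.5381, -0.0841, 0.0625]
contact_force: [-1.1, -8.2, 3.4]
tcp_pos: [0.5381, -0.0834, 0.0625]
contact_force: [-0.5, -8.6, 2.5]
tcp_pos: [0.538, -0.0828, 0.0624]
contact_force: [0.3, -9.8, 3.2]
tcp_pos: [0.538, -0.0822, 0.0625]
contact_force: [-0.7, -11.3, 3.4]
```

```bash
python3 -m crank '[[[0.1,0,0],[0,0,0]],[[0,0,0],[0,0,0]]]'| grep -E "tcp_pos|contact"
python3 -m crank '[[[0.1,0,0],[0,0,0]],[[0,0,0],[0,0,0]]]'| grep -E "tcp_pos|contact"
python3 -m crank '[[[0.1,0,0],[0,0,0]],[[0,0,0],[0,0,0]]]'| grep -E "tcp_pos|contact"
```

```text
tcp_pos: [0.538, -0.0816, 0.0625]
contact_force: [-0.3, -11.5, 4.1]
tcp_pos: [0.538, -0.0791, 0.0623]
contact_force: [0.2, -8.0, 0.2]
tcp_pos: [0.538, -0.0786, 0.0621]
contact_force: [0.2, -8.8, 0.9]
```

```bash
python3 -m crank '[[[0.1,0,0],[0,0,0]],[[0,0,0],[0,0,0]]]'| grep -E "tcp_pos|contact"
python3 -m crank '[[[0.1,0,0],[0,0,0]],[[0,0,0],[0,0,0]]]'| grep -E "tcp_pos|contact"
python3 -m crank '[[[-0.4,0,0],[0,0,0]],[[-0.4,0,0],[0,0,0]],[[-0.4,0,0],[0,0,0]],[[-1,0,0],[0,0,0]],[[0,0,0],[0,0,0]]]'| grep -E "tcp_pos|contact"
python3 -m crank '[[[-2,0,-1],[0,0,0]],[[-2,0,-3],[0,0,0]],[[0,0,-4],[0,0,0]],[[0,0,-3],[0,0,0]],[[0,0,0],[0,0,0]]]'| grep -E "tcp_pos|contact"
python3 - <<'E'
from h import *
g=grab("wrist","w8");t=grab("top","t8");grab("scene","s8")
s0=load("t0")
a=cv2.resize(t["im"][210:275,235:365,::-1],None,fx=5,fy=5,interpolation=cv2.INTER_CUBIC)
b=g["im"][:260,150:550,::-1]
c=np.zeros((a.shape[0]+260,650,3),np.uint8);c[:a.shape[0]]=a;c[a.shape[0]:,:400]=b
cv2.imwrite("pics/end.png",c)
E
```

```text
tcp_pos: [0.5379, -0.0782, 0.0621]
contact_force: [0.4, -11.0, 0.2]
tcp_pos: [0.5379, -0.0777, 0.0621]
contact_force: [1.7, -12.1, 0.8]
tcp_pos: [0.5378, -0.0969, 0.0621]
contact_force: [-0.0, -0.1, 1.1]
tcp_pos: [0.5406, -0.1355, 0.1766]
contact_force: [1.0, -0.1, -0.3]
```

View pics/end.png

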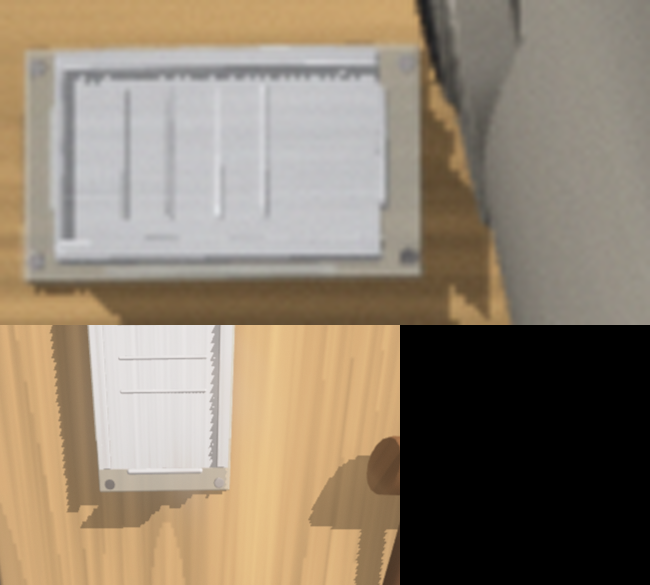

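The lid looks closed, with the lip flush at the mouth and the tin seated between its clips. I'll check the numbers once before handing in.

Run:
```python
from h import *
g=load("w8");t=load("t8");t0=load("t0")
for u in(285,315,345):
  col=[(v,at_d(g,u,v)) for v in range(464,476)] if False else [(v,at_d(g,u,v)) for v in range(140,152)]
  print(u,[(v,p[1].round(4),p[2].round(4)) for v,p in col if p is not None][::2])
for n,q in (("t0",t0),("t8",t)):
  for v in (240,250):
    print(n,v,[(u,*at_d(q,u,v)[1:].round(4)) for u in range(242,252)])
  # tin end wall edges along row in gray
    print(q["im"][v,240:258].mean(1).round().tolist())
```

```text
285 [(140, np.float64(-0.0648), np.float64(0.0612)), (142, np.float64(-0.0661), np.float64(0.0615)), (144, np.float64(-0.0672), np.float64(0.0775)), (146, np.float64(-0.0685), np.float64(0.078)), (148, np.float64(-0.0698), np.float64(0.0765)), (150, np.float64(-0.0726), np.float64(0.0357))]
315 [(140, np.float64(-0.0649), np.float64(0.0617)), (142, np.float64(-0.0663), np.float64(0.0613)), (144, np.float64(-0.0673), np.float64(0.0776)), (146, np.float64(-0.0686), np.float64(0.0778)), (148, np.float64(-0.07), np.float64(0.0762)), (150, np.float64(-0.0727), np.float64(0.036))]
345 [(140, np.float64(-0.0651), np.float64(0.0611)), (142, np.float64(-0.0662), np.float64(0.0769)), (144, np.float64(-0.0675), np.float64(0.0776)), (146, np.float64(-0.0688), np.float64(0.0772)), (148, np.float64(-0.0714), np.float64(0.0366)), (150, np.float64(-0.0729), np.float64(0.0356))]
t0 240 [(242, np.float64(0.0842), np.float64(0.0353)), (243, np.float64(0.0816), np.float64(0.038)), (244, np.float64(0.0791), np.float64(0.04)), (245, np.float64(0.0749), np.float64(0.055)), (246, np.float64(0.0712), np.floa
[... 1483 characters left out ...]
59.0, 183.0, 187.0, 157.0, 129.0, 140.0, 191.0, 194.0, 196.0, 197.0, 194.0, 197.0, 195.0, 197.0]
t8 250 [(242, np.float64(0.0835), np.float64(0.0382)), (243, np.float64(0.0817), np.float64(0.0351)), (244, np.float64(0.0789), np.float64(0.0397)), (245, np.float64(0.0746), np.float64(0.0549)), (246, np.float64(0.0712), np.float64(0.0638)), (247, np.float64(0.0689), np.float64(0.0649)), (248, np.float64(0.0669), np.float64(0.0637)), (249, np.float64(0.0648), np.float64(0.0634)), (250, np.float64(0.0629), np.float64(0.061)), (251, np.float64(0.0607), np.float64(0.0615))]
[162.0, 152.0, 152.0, 151.0, 160.0, 186.0, 187.0, 154.0, 126.0, 139.0, 188.0, 195.0, 194.0, 195.0, 194.0, 194.0, 193.0, 197.0]
```

The depth shows the lid plate right up against the +x end wall. The lip's outer face is about 71 mm from the tin's centre, and the tin is back where it was.

```bash
python3 -c "
from bench import r
print(r.hand_in())"
```

```text
the job is handed in; nothing more can be done
None
```

The bar is lying inside the tin and the lid is pushed fully home over the ridge (highest force read 12 N); the tin is still seated in its clips, the arm stayed clear of the bystanders, and the job is handed in.

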